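Find the socket driver that fits the pump head's valve nut and hold it seated

ROBOT

A 6-joint arm with a two-finger parallel gripper is mounted at the origin on the work surface. World frame = base frame: x ahead of the robot, y to its left, z up, the work surface at z = 0. Lengths are in m, angles in rad, forces in N, time in s.
With the tool pointing down it reaches from about 0.35 to 0.85 m from the base axis. Payload 8.1 kg.
Tool frame: the origin (TCP) lies at the very end of the fingers, on their centre line; the grasp point (between the pads) lies 19 mm behind it; z points along the fingers, y is the line along which they close (so a half turn about z gives the same grasp; the last joint's range is limited). The gripper opens to 93 mm and grips with 3 to 60 N. Pads are 15 mm wide; open, the fingers measure 128 mm over their backs; the gripper's body (75 mm by 188 mm) begins 65 mm behind the grasp point.
Start: joints at [1.083, 0.13, 1.488, -0, 1.523, -0.085], TCP at [0.235, 0.552, 0.219] pointing down, gripper open.
Joint ranges: [-2.96, 2.96], [-0.89, 2.26], [0.02, 2.5], [-1.34, 4.48], [0, 2.73], [-2.66, 2.66]. Speed limits (rad/s): [2.39, 2.39, 2.79, 3.14, 3.14, 3.14].

INTERFACE

Orientations are given as a rotation vector (axis times angle).
In Python, from plant import robot gives the robot as it stands.
- The arm moves only by the tool play_rows, never from a script. Its argument "deltas" is one flat list of numbers, 5 for each row, row after row: the shift along the tool's x, y, z in mm, then the turn about the tool's z in degrees, then the finger opening in mm, from 0 to 93. A call has 1 to 10 rows; each row shifts and turns the commanded pose from where the row before left it, along the tool's axes as they then stand; what a row does not reach is not made up. A row lasts 1/12 s, in which the tool goes at most 41.7 mm and 7.16 degrees, less where a joint would pass 70% of its speed; a pose out of reach is approached as far as the arm can. A call with a gripper value outside its range is refused whole. The fingers move at their own pace and stop on an object; "newtons" is the grip in N (left out, the last holds). Time passes only in rows, so rows that do not move let the fingers close. It gives the time, the measured TCP pose, the force, the opening and the grip force at its end, in the units of the state.
- robot.read_state(): the state, without advancing time (a new reading comes with each control period).
- robot.read_camera(name): name is "side" or "top"; returns a dict with "pixels" (384x512x3 uint8, blue, green, red), "mtx" (3x3 intrinsics, pixels), "D" ([k1, k2, p1, p2, k3] as OpenCV has them; the pictures are not rectified), "eye" and "rotation" of the camera in the world. Camera axes: x right, y up, looking along -z (the intrinsics and any distortion apply to the point x, -y, -z); pixel columns grow to the right and rows downward; lengths in m; the calibration is good to about 2 mm. A picture is of the moment at which its call begins. There is no depth.
- robot.close_job(): hands the job in; it is judged then, once.
The state is a dict: "t": time; "q": joint angles; "dq": joint speeds; "joint_torque": joint torques, N m; "tool_pos": TCP position; "orientation": TCP orientation; "force": force on the tool from outside, world axes, zero at the start; "wrist_torque": the same for the moment, N m; "opening": finger opening in m; "gripper_force": force on a finger pad.
Only numpy, scipy, OpenCV 4.12 (cv2) and the standard library are available. Lean on these libraries where they do the work, as an engineer would, in place of code of your own. Each camera call takes 0.05 s, during which the arm holds its last target. There are 200 camera calls.

TASK

Find out which of the three socket drivers fits the hex nut of the outlet valve on the pump head by trying them on it: one too small stops on top of the nut, one too big stops on the valve's round collar, and only the right one goes down between nut and collar to the bottom. Put every driver that does not fit back in a hole of the rack, hanging by its flange, and leave everything else on the bench where it is. Finish while holding the fitting driver: still gripped by its handle, upright and pushed fully home on the nut, not let go.

Things in the scene. Friction and masses are not known exactly. Their poses are not given: they have to be found in the camera images.
- pump: fixed pump head: base plate 240 x 140 x 12 mm; steel head block 56 x 66 mm near its -x end, top 80 mm above the bench, with the valve to work on; behind it a piston housing and a black block 50 x 124 mm, 80 mm tall, with two spare valves. Valves look alike but their nuts differ: 10, 17 or 24 mm; which is fitted changes. Origin: centre of its underside; z up, x from head to block
- nut_place (a point): underside centre of the fitted valve, 80 mm above the bench, 45 mm to -x of the pump's origin. z up, x through a nut corner (repeats every 60 degrees). Black base 3 mm thick; hex nut on it, top at 17 mm, a thin stub to 20 mm; round collar 45 mm wide, top at 11 mm. Rim of the right driver comes to 3 mm, of a too big one 11 mm, too small 16-17 mm. Play 1 mm each way, 9 degrees
- rack: grey metal rack, fixed, 76 x 262 x 40 mm, with a row of three through holes 39 mm wide along its y axis at -85, 0 and +85 mm. A driver hangs in a hole by its flange, its rim 6 mm above the bench, the top of its handle at 84 mm. Origin: centre of its underside; z up
- driver_small: smallest driver, loose, about 0.16 kg. Upward from its rim: steel socket 19 mm wide outside, hex opening 12 mm across flats, 20 mm deep, chamfered mouth; round black flange 50 mm wide at 34-38 mm; red hex handle 30 mm across flats at 38-78 mm. Origin: centre of the lower rim; z up, x through a corner of opening and handle (flats face +-y, every 60 degrees). Hangs in a rack hole (changes)
- driver_medium: middle driver, loose, about 0.16 kg. Upward from its rim: steel socket 27 mm wide outside, hex opening 19 mm across flats, 20 mm deep, chamfered mouth; round black flange 50 mm wide at 34-38 mm; yellow hex handle 30 mm across flats at 38-78 mm. Origin: centre of the lower rim; z up, x through a corner of opening and handle (flats face +-y, every 60 degrees). Hangs in a rack hole (changes)
- driver_large: largest driver, loose, about 0.16 kg. Upward from its rim: steel socket 35 mm wide outside, hex opening 26 mm across flats, 20 mm deep, chamfered mouth; round black flange 50 mm wide at 34-38 mm; blue hex handle 30 mm across flats at 38-78 mm. Origin: centre of the lower rim; z up, x through a corner of opening and handle (flats face +-y, every 60 degrees). Hangs in a rack hole (changes)
- solvent_bottle: clear glass bottle with blue cap, 86 mm across, 180 mm tall; bystander, origin at the centre of its underside
- beaker: glass beaker, 70 mm across, 90 mm tall; bystander, origin at the centre of its underside
- vial_tray: black tray with 15 capped vials, 90 x 140 x 41 mm; bystander, origin at the centre of its underside
- wrench: steel open-end wrench, 160 mm long, lying flat; bystander, origin at the centre of its underside
- screwdriver: screwdriver, 190 mm long, lying; bystander, origin at the centre of its underside
- seal_tin: small round tin, 52 mm across, 30 mm tall; bystander, origin at the centre of its underside
- parts_box: open blue box of small fittings, 120 x 90 x 35 mm; bystander, origin at the centre of its underside
Mind the look-alikes: they are no part of the job. What is shaped like the driver_large but green is not meant.

How it is judged:
At the end, for the whole second after the job is handed in: The driver matching the fitted nut is gripped (over 3 N) and seated: rim under 6 mm above the pump head's top (3 mm is fully home), within 3 mm of the nut's axis, upright within 0.08 rad; the other two hang upright (within 0.1 rad) in holes of the rack, rims below 12 mm (((z of driver_small in the frame of nut_place between 0 and 0.006 m and horizontal distance between driver_small and nut_place below 0.003 m and angle between driver_small's own z axis and vertical below 0.08 rad and contact force between the fingers and driver_small above 3 N and z of driver_medium in the frame of rack between 0 and 0.012 m and x of driver_medium in the frame of rack between -0.02 and 0.02 m and y of driver_medium in the frame of rack between -0.11 and 0.11 m and angle between each of driver_medium, driver_large's own z axis and vertical below 0.1 rad and z of driver_large in the frame of rack between 0 and 0.012 m and x of driver_large in the frame of rack between -0.02 and 0.02 m and y of driver_large in the frame of rack between -0.11 and 0.11 m) or (z of driver_medium in the frame of nut_place between 0 and 0.006 m and horizontal distance between driver_medium and nut_place below 0.003 m and angle between driver_medium's own z axis and vertical below 0.08 rad and contact force between the fingers and driver_medium above 3 N and z of driver_small in the frame of rack between 0 and 0.012 m and x of driver_small in the frame of rack between -0.02 and 0.02 m and y of driver_small in the frame of rack between -0.11 and 0.11 m and angle between each of driver_small, driver_large's own z axis and vertical below 0.1 rad and z of driver_large in the frame of rack between 0 and 0.012 m and x of driver_large in the frame of rack between -0.02 and 0.02 m and y of driver_large in the frame of rack between -0.11 and 0.11 m) or (z of driver_large in the frame of nut_place between 0 and 0.006 m and horizontal distance between driver_large and nut_place below 0.003 m and angle between driver_large's own z axis and vertical below 0.08 rad and contact force between the fingers and driver_large above 3 N and z of driver_small in the frame of rack between 0 and 0.012 m and x of driver_small in the frame of rack between -0.02 and 0.02 m and y of driver_small in the frame of rack between -0.11 and 0.11 m and angle between each of driver_small, driver_medium's own z axis and vertical below 0.1 rad and z of driver_medium in the frame of rack between 0 and 0.012 m and x of driver_medium in the frame of rack between -0.02 and 0.02 m and y of driver_medium in the frame of rack between -0.11 and 0.11 m))); the arm keeps its last pose, push and grip.
It fails at once if a bystander on the bench (bottle, beaker, vial tray, wrench, screwdriver, tin or parts box) is pushed more than 30 mm from its place (distance of any of solvent_bottle, beaker, vial_tray, wrench, screwdriver, seal_tin, parts_box from where it was at the start of the episode above 0.03 m).
It also fails if it takes over 72 s, if anything falls off the work surface, if the arm or the gripper's body presses on something with over 40 N, if the wrist force passes 120 N, or if a joint passes its speed limit or range.

## Working session

There is one attempt and no reset: what is moved stays moved. The work goes in short steps, Python scripts to look and compute and a tool call to move; the robot and the scene stay as the last step left them, time stands still between calls to the robot, and variables do not carry over. Pictures are saved under pics/ and viewed, at most 10 in all, crops included, and the job is handed in when it is done.

Besides the shell and the picture viewer there is one more tool, called after "Emit:" as name(argument=value, ...) on one line, values as JSON. play_rows: Moves the arm, as the interface text tells. Its arguments: {"type":"object","properties":{"deltas":{"type":"array"},"newtons":{"type":"number"}},"required":["deltas"]}

```bash
mkdir -p pics
cat > h.py <<'E'
import numpy as np, cv2
from plant import robot
def cam(n):
    c=robot.read_camera(n); c['pixels']=np.array(c['pixels']); return c
def ray(c,uv):
    p=cv2.undistortPoints(np.array([[uv]],float),np.array(c['mtx']),np.array(c['D']))[0,0]
    d=np.array(c['rotation'])@np.array([p[0],-p[1],-1.0]); return np.array(c['eye']),d
def onz(c,uv,z):
    e,d=ray(c,uv); return e+d*(z-e[2])/d[2]
def proj(c,P):
    q=np.array(c['rotation']).T@(np.array(P)-np.array(c['eye'])); q=np.array([q[0],-q[1],-q[2]])
    return cv2.projectPoints(q.reshape(1,1,3),np.zeros(3),np.zeros(3),np.array(c['mtx']),np.array(c['D']))[0].ravel()
E
python3 - <<'E'
from h import *
for n in('top','side'):
    c=cam(n); cv2.imwrite(f'pics/{n}0.png',c['pixels']); print(n,np.round(c['eye'],3),np.round(c['rotation'],3).tolist(),np.round(c['mtx'],1).tolist(),c['D'])
s=robot.read_state(); print(s)
E
```

```text
top [0.437 0.01  1.298] [0.056, -0.108, -1.568] [[419.3, 0.0, 254.4], [0.0, 419.3, 188.8], [0.0, 0.0, 1.0]] [-0.01269687  0.          0.          0.          0.        ]
side [-0.17  -1.072  0.961] [0.933, -0.29, -0.575] [[499.9, 0.0, 252.1], [0.0, 499.9, 191.0], [0.0, 0.0, 1.0]] [-0.14836283  0.          0.          0.          0.        ]
{'t': 0.1, 'q': array([ 1.08258499e+00,  1.31079630e-01,  1.48913885e+00, -2.01132515e-05,
        1.52301462e+00, -8.53739733e-02]), 'dq': array([ 4.56834967e-04, -8.54870684e-05, -2.01666016e-03, -6.63873915e-04,
       -6.14819033e-04, -3.46941455e-04]), 'joint_torque': array([ 3.63948211e-04, -5.61344755e+01, -4.93093264e+01,  7.69571029e-02,
        2.91486183e-02, -4.92789263e-05]), 'tool_pos': array([0.2349523 , 0.55153542, 0.21771326]), 'orientation': array([-6.28414878e-01, -3.07764497e+00,  2.48014180e-03]), 'force': array([ 0.50352096, -0.19704561,  0.20313695]), 'wrist_torque': array([0.04747134, 0.05137978, 0.00423757]), 'gripper_force': 0.0, 'opening': 0.09309754142716901}
```

View pics/top0.png

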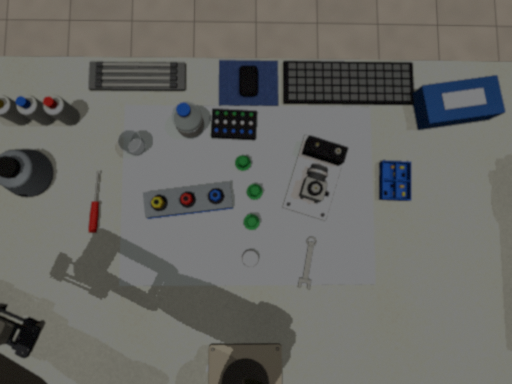

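View pics/side0.png

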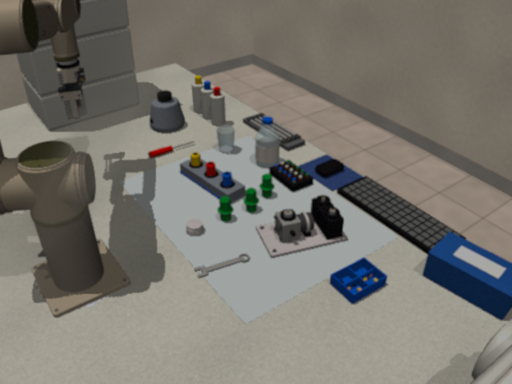

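The top view shows the rack with drivers yellow (158,202), red (187,199) and blue (216,196). The pump is at (315,185), with its head at about (314,187). The candidates to confuse are the green look-alikes at (243,162), (255,190) and (251,221), and the bottle cap at (183,110), which is blue too. I choose the three in the grey rack.

```bash
sed -i "s/np.array(c\['rotation'\])/R(c)/g" h.py; sed -i "2a def R(c): return cv2.Rodrigues(np.array(c['rotation'],float))[0]" h.py
python3 - <<'E'
from h import *
t=cam('top');s=cam('side')
def rng(hsv,n):
    H,S,V=cv2.split(hsv)
    m={'yellow':(H>18)&(H<35),'red':(H<8)|(H>172),'blue':(H>105)&(H<128),'green':(H>45)&(H<85)}[n]
    return (m&(S>110)&(V>60)).astype('uint8')
for c,n in((t,'top'),(s,'side')):
    hsv=cv2.cvtColor(c['pixels'],cv2.COLOR_BGR2HSV)
    for k in('yellow','red','blue'):
        _,_,st,ce=cv2.connectedComponentsWithStats(rng(hsv,k))
        for a,b in zip(st[1:],ce[1:]):
            if a[4]>15 and a[4]<500: print(n,k,a.tolist(),b.round(1),onz(c,b,.084 if n=='top' else .064).round(4))
a=cv2.resize(t['pixels'][170:230,135:245],None,fx=7,fy=7,interpolation=cv2.INTER_CUBIC)[:300]
b=cv2.resize(t['pixels'][130:225,275:357],None,fx=6,fy=6,interpolation=cv2.INTER_CUBIC)
cv2.imwrite('pics/rack.png',cv2.resize(t['pixels'][170:230,135:245],None,fx=7,fy=7,interpolation=cv2.INTER_CUBIC)); 
sd=cv2.resize(s['pixels'][180:260,250:350],None,fx=5.0,fy=5.0,interpolation=cv2.INTER_CUBIC)
b=cv2.resize(t['pixels'][130:225,280:357],None,fx=4,fy=4.21,interpolation=cv2.INTER_CUBIC)[:400]
w=np.hstack([b,sd[:400,:490]]);cv2.imwrite('pics/pump.png',np.clip(w*1.6,0,255).astype('uint8'));print(w.shape)
# base plate & rack outlines
hsv=cv2.cvtColor(t['pixels'],cv2.COLOR_BGR2HSV)
print(hsv[205,300],hsv[215,297],hsv[230,300],hsv[203,172],hsv[195,140],hsv[225,200], hsv[192,280])
E
```

```text
top yellow [151, 197, 12, 11, 94] [156.5 202.1] [0.5253 0.2524 0.084 ]
top red [43, 97, 11, 10, 82] [ 48.  101.2] [0.8221 0.577  0.084 ]
top red [180, 193, 12, 12, 97] [185.5 198.4] [0.5361 0.1694 0.084 ]
top red [89, 201, 10, 32, 252] [ 93.6 216.6] [0.4834 0.4306 0.084 ]
top blue [15, 97, 11, 9, 76] [ 20.5 101. ] [0.8221 0.657  0.084 ]
top blue [176, 103, 14, 14, 148] [183.  109.2] [0.8008 0.1811 0.084 ]
top blue [223, 128, 4, 5, 16] [224.5 130. ] [0.7387 0.0581 0.084 ]
top blue [210, 189, 11, 12, 90] [214.7 194.8] [0.5467 0.0851 0.084 ]
side yellow [195, 75, 6, 9, 48] [197.7  79. ] [0.8981 0.8788 0.064 ]
side yellow [191, 153, 10, 13, 111] [195.1 159. ] [0.5231 0.2535 0.064 ]
side red [214, 86, 6, 10, 52] [216.5  90.5] [0.8966 0.7099 0.064 ]
side red [149, 146, 24, 12, 149] [160.1 151.2] [0.4492 0.376  0.064 ]
side red [206, 162, 10, 14, 112] [210.3 168.8] [0.5328 0.1681 0.064 ]
side blue [204, 81, 6, 8, 38] [206.9  84.8] [0.896  0.7917 0.064 ]
side blue [262, 117, 11, 8, 69] [266.8 120.2] [0.901  0.3426 0.064 ]
side blue [181, 171, 39, 27, 80] [200.2 184.4] [0.4576 0.1074 0.064 ]
side blue [222, 172, 10, 14, 109] [226.5 178.8] [0.5434 0.0848 0.064 ]
(400, 798, 3)
[ 90   2 123] [ 90   2 123] [ 90   4 123] [90 11 92] [105   4 124] [105   4 124] [120   2 124]
```

View pics/rack.png

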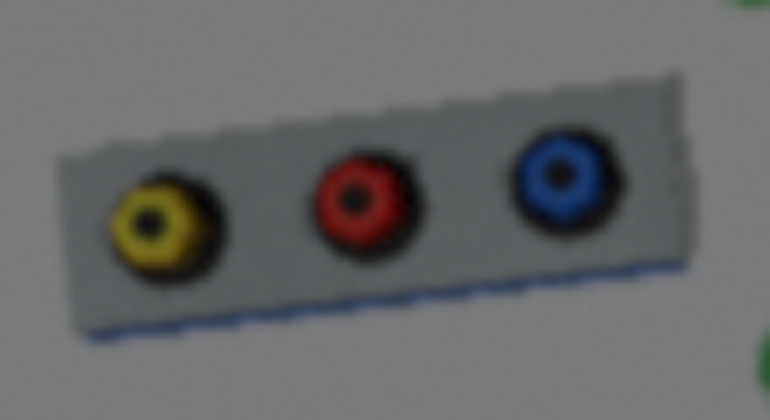

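View pics/pump.png

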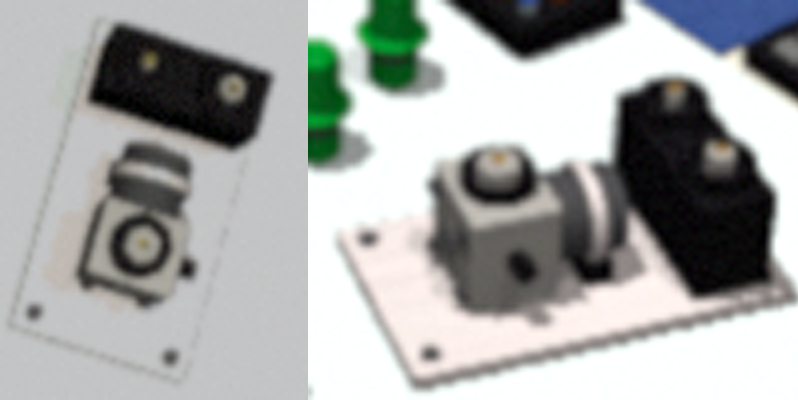

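The rack crop shows handle hole centres at about (156,201), (185,198) and (215,195), and the blue hex has a corner pointing down-image. The pump crop shows the head valve at about (315.6,187.7) with a black collar and a wide nut, and the spares look smaller. That suggests 24 mm, so I'll try blue first.

Run:
```python
from h import *
from scipy.spatial.transform import Rotation as Ro
t=cam('top');s=cam('side')
f=lambda x,y:((x+.5)/4-.5+280,(y+.5)/4.21-.5+130)
P=[onz(t,f(*p),.012) for p in((12,325),(180,380),(100,18))]
print('plate',np.round(P,4).tolist(),[np.linalg.norm(P[0]-P[i]) for i in(1,2)],[np.degrees(np.arctan2(*(P[i]-P[0])[1::-1])) for i in (1,2)])
g=lambda x,y:((x+.5)/7-.5+135,(y+.5)/7-.5+170)
for p in((151,223),(356,199),(561,176)): print('handle',onz(t,g(*p),.084).round(4))
# rack corners at z=.04
for p in((60,158),(682,72),(690,262),(85,335)): print('rack',onz(t,g(*p),.04).round(4))
# valve ring: dark mask around
G=cv2.cvtColor(t['pixels'],cv2.COLOR_BGR2GRAY)
roi=G[172:204,298:332]; print(G[176:200,302:330])
gs=cv2.cvtColor(s['pixels'],cv2.COLOR_BGR2GRAY)
print(gs[204:228,276:300])
hs=cv2.cvtColor(s['pixels'],cv2.COLOR_BGR2HSV); print('sat');print(hs[208:220,280:296,1])
ht=cv2.cvtColor(t['pixels'],cv2.COLOR_BGR2HSV); print(ht[180:196,306:324,1])
st=robot.read_state(); print(Ro.from_rotvec(st['orientation']).as_matrix().round(3))
```

```text
plate [[0.5166, -0.1191, 0.012], [0.4764, -0.2485, 0.012], [0.7459, -0.1903, 0.012]] [np.float64(0.13546850223742785), np.float64(0.24014354632873988)] [np.float64(-107.24681703176716), np.float64(-17.24546322988856)]
handle [0.5273 0.2535 0.084 ]
handle [0.5374 0.1696 0.084 ]
handle [0.5471 0.0852 0.084 ]
rack [0.5583 0.3017 0.04  ]
rack [0.5962 0.0363 0.04  ]
rack [0.5141 0.0325 0.04  ]
rack [0.4828 0.2892 0.04  ]
[[115 114 112 102  87  67  52  43  36  35  38  41  41  43  44  45  43  42
   41  40  38  37  38  51  69  96 117 122]
 [116 112 102  84  77  84  83  75  62  54  48  47  44  43  44  43  45  44
   41  40  36  34  35  56  85 110 121 123]
 [112 103  82  63  79  96  99  96  90  85  79  68  59  53  48  45  42  43
   39  37  35  34  44  74 106 117 123 123]
 [109  90  61  59  85  99 103 102 103 100  96  90  81  72  56  49  49  48
   42  37  35  34  50  82 111 120 123 122]
 [103  75  47  64  91 102 103 103 103  97  93  82  72  62  52  53  64  62
   57  49  44  38  50  81 105 120 122 123]
 [ 99  62  47  73  97 103 103 100  90  75  63  53  43  36  34  45  58  70
   78  76  68  59  62
[... 5456 characters left out ...]
 [15 16 22 23 24 14 16 18 21 26 23 22 17 25 28 14 18 18]
 [16 21 22 14 32 21 16 21 31 48 38 26 22 20 12 16 20 16]
 [19 20 34 14 15 13 14 23 42 76 56 32 23 15 21 16 19 17]
 [14 22  9 34 21 19 16 21 34 72 59 30 21 15 22 39 20 15]
 [17 22 18 13 24 20 17 21 25 34 27 24 16 17 14 20 19 15]
 [16 18 30  0 11 17 21 17 15 18 18 18 18 22 36 23 19 16]
 [18 16 12 44 57 17 20 21 17 19 23 13 15 19 28 26 18 18]
 [17 12 18 19 16 33 16 20 20 16 17 15  7  9 19 18 19 17]
 [17 16 19 20 18 27 15  9 16 23 17 11 29 21 21 17 15 17]
 [17 15 19 19 13 20  8  0  0 24 35 14 15 20 18 20 17 18]
 [21 16 18 19 18 22 20 14 16 20 17 17 18 16 15 17 17 13]]
[[-0.92   0.392 -0.   ]
 [ 0.392  0.92  -0.001]
 [ 0.    -0.001 -1.   ]]
```

Run:
```python
from h import *
t=cam('top');s=cam('side')
def cen(c,x0,x1,y0,y1):
    w=cv2.cvtColor(c['pixels'],cv2.COLOR_BGR2HSV)[y0:y1,x0:x1,1].astype(float)-28; w[w<0]=0
    Y,X=np.mgrid[y0:y1,x0:x1]; return (w*X).sum()/w.sum(),(w*Y).sum()/w.sum()
a=cen(t,313,318,185,190);b=cen(s,285,291,210,214)
print(a,b,onz(t,a,.1).round(4),onz(s,b,.1).round(4))
# ring centroid (dark) top at z=.091
e1,d1=ray(t,a);e2,d2=ray(s,b)
k=np.linalg.lstsq(np.c_[d1,-d2],e2-e1,rcond=None)[0]; print('tri',(e1+k[0]*d1).round(4),(e2+k[1]*d2).round(4))
# hex phase of each handle from top: radial extent of saturation
hsv=cv2.cvtColor(t['pixels'],cv2.COLOR_BGR2HSV); S=hsv[...,1].astype(np.float32)*hsv[...,2]/255
for n,p in(('y',(.5273,.2535)),('r',(.5374,.1696)),('b',(.5471,.0852))):
    out=[]
    for r in(.013,.014,.015,.016,.017,.018,.019,.020):
        an=np.radians(np.arange(0,360,3))
        uv=np.array([proj(t,[p[0]+r*np.cos(q),p[1]+r*np.sin(q),.084]) for q in an],np.float32)
        v=cv2.remap(S,uv[:,0].reshape(1,-1),uv[:,1].reshape(1,-1),cv2.INTER_CUBIC)[0]
        F=(v*np.exp(-6j*an)).mean(); out.append((r,round(abs(F),1),round(np.degrees(np.angle(F))/6,1)))
    print(n,out)
```

```text
(np.float64(315.26267281105993), np.float64(187.27188940092165)) (np.float64(287.6521739130435), np.float64(211.1371237458194)) [ 0.5677 -0.2053  0.1   ] [ 0.564  -0.2045  0.1   ]
tri [ 0.5678 -0.2054  0.0997] [ 0.5648 -0.2036  0.099 ]
y [(0.013, np.float64(1.3), np.float64(27.8)), (0.014, np.float64(2.2), np.float64(29.1)), (0.015, np.float64(2.5), np.float64(29.8)), (0.016, np.float64(3.0), np.float64(29.8)), (0.017, np.float64(2.9), np.float64(29.7)), (0.018, np.float64(2.1), np.float64(29.2)), (0.019, np.float64(1.6), np.float64(29.3)), (0.02, np.float64(1.0), np.float64(-29.9))]
r [(0.013, np.float64(1.0), np.float64(-9.4)), (0.014, np.float64(1.8), np.float64(-8.4)), (0.015, np.float64(2.2), np.float64(-11.1)), (0.016, np.float64(2.8), np.float64(-11.4)), (0.017, np.float64(3.0), np.float64(-11.7)), (0.018, np.float64(2.7), np.float64(-13.0)), (0.019, np.float64(2.2), np.float64(-11.9)), (0.02, np.float64(1.5), np.float64(-11.3))]
b [(0.013, np.float64(1.6), np.float64(-4.8)), (0.014, np.float64(2.0), np.float64(-4.4)), (0.015, np.float64(2.4), np.float64(-3.6)), (0.016, np.float64(2.8), np.float64(-3.1)), (0.017, np.float64(3.0), np.float64(-3.2)), (0.018, np.float64(2.9), np.float64(-3.5)), (0.019, np.float64(2.3), np.float64(-3.7)), (0.02, np.float64(1.6), np.float64(-3.8))]
```

Emit:
play_rows(deltas=[0,0,0,-6.53,60,0,0,0,-6.53,60,0,0,0,-6.53,60,-21,-28,0,0,60,-21,-28,0,0,60,-21,-28,0,0,60,-21,-28,0,0,60,-21,-28,0,0,60,-21,-28,0,0,60,-21,-28,0,0,60], newtons=40)

```text
t: 1.23
tool_pos: [0.3706, 0.346, 0.2188]
orientation: [0.095, 3.14, 0.0]
force: [1.3, -0.2, -0.6]
opening: 0.0599
gripper_force: 0.0
```

Emit:
play_rows(deltas=[-21,-28,0,0,60,-21,-28,0,0,60,-21,-28,0,0,60,-21,-28,0,0,60,-21,-28,0,0,60,-21,-28,0,0,60,-21,-28,0,0,60,-21,-28,0,0,60,0,0,0,0,60,0,0,0,0,60])

```text
t: 2.07
tool_pos: [0.5246, 0.112, 0.2185]
orientation: [-0.101, -3.14, 0.0]
force: [-0.3, 0.1, -0.6]
opening: 0.0604
gripper_force: 0.0
```

```bash
cat >> h.py <<'E'
from scipy.spatial.transform import Rotation as Ro
def to(x,y,z,s=None):
    s=s or robot.read_state(); M=Ro.from_rotvec(s['orientation']).as_matrix()
    print('t',round(s['t'],2),'pos',s['tool_pos'].round(4),'yang',np.degrees(np.arctan2(M[1,1],M[0,1])).round(2),'tilt',M[:,2].round(3),'F',s['force'].round(1),'op',round(s['opening'],4),'gf',round(s['gripper_force'],1))
    print('tool delta mm',(M.T@(np.array([x,y,z])-s['tool_pos'])*1000).round(1))
E
python3 - <<'E'
from h import *
to(.5455,.085,.05)
E
```

```text
t 2.07 pos [0.5246 0.112  0.2185] yang 86.32 tilt [-0. -0. -1.] F [-0.3  0.1 -0.6] op 0.0604 gf 0.0
tool delta mm [-22.7 -25.6 168.5]
```

Emit:
play_rows(deltas=[-11.4,-12.8,20,0,60,-11.3,-12.8,20,0,60,0,0,30,0,60,0,0,0,0,60,0,0,0,0,60])

```text
t: 2.48
tool_pos: [0.543, 0.0876, 0.1471]
orientation: [-0.094, -3.135, 0.0]
force: [-0.1, 0.2, 0.9]
opening: 0.06
gripper_force: 0.0
```

Run:
```python
from h import *
to(.5455,.085,.052)
```

```text
t 2.48 pos [0.543  0.0876 0.1471] yang 86.56 tilt [-0.005  0.    -1.   ] F [-0.1  0.2  0.9] op 0.06 gf 0.0
tool delta mm [-3.1 -2.5 95. ]
```

Emit:
play_rows(deltas=[-3,-2.5,15,0,60,0,0,20,0,60,0,0,20,0,60,0,0,20,0,60,0,0,15,0,60,0,0,5,0,60,0,0,0,0,60,0,0,0,0,60])

```text
t: 3.15
tool_pos: [0.5489, 0.0847, 0.0556]
orientation: [0.094, 3.138, 0.0]
force: [0.9, -0.6, 0.3]
opening: 0.0601
gripper_force: 0.0
```

Run:
```python
from h import *
to(.5455,.085,.052)
c=cam('side');cv2.imwrite('pics/g1.png',np.clip(cv2.resize(c['pixels'][130:220,165:265],None,fx=6,fy=6,interpolation=cv2.INTER_CUBIC)*1.5,0,255))
```

```text
t 3.15 pos [0.5489 0.0847 0.0556] yang 86.56 tilt [ 0.002  0.    -1.   ] F [ 0.9 -0.6  0.3] op 0.0601 gf 0.0
tool delta mm [3.5 0.1 3.6][ WARN:0@2.617] global loadsave.cpp:1063 imwrite_ Unsupported depth image for selected encoder is fallbacked to CV_8U.
```

View pics/g1.png

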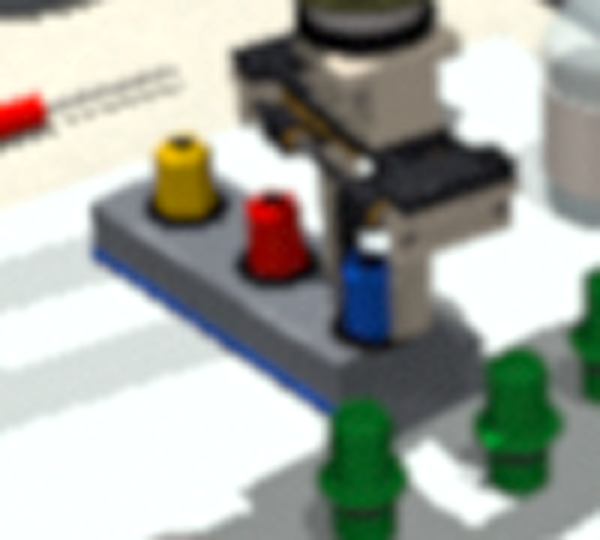

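The picture shows the fingers straddling the blue handle, crop (370,290), clear of red. I'll shift slightly and close.

Emit:
play_rows(deltas=[2,0,2,0,60,0,0,0,0,40,0,0,0,0,28,0,0,0,0,26,0,0,0,0,26,0,0,0,0,26,0,0,0,0,26,0,0,0,0,26])

```text
t: 3.87
tool_pos: [0.5472, 0.0865, 0.0527]
orientation: [0.095, 3.138, 0.006]
force: [1.0, 12.2, 2.7]
opening: 0.0305
gripper_force: 39.3
```

Run:
```python
from h import *
to(.5455,.085,.200)
```

```text
t 3.87 pos [0.5472 0.0865 0.0527] yang 86.53 tilt [ 0.003  0.004 -1.   ] F [ 1.  12.2  2.7] op 0.0305 gf 39.3
tool delta mm [   1.2   -1.  -147.3]
```

Emit:
play_rows(deltas=[0,0,-5,0,26,0,0,-15,0,26,0,0,-20,0,26,0,0,-20,0,26,0,0,-20,0,26,0,0,-20,0,26,0,0,-20,0,26,0,0,0,0,26,0,0,0,0,26,0,0,0,0,26])

```text
t: 4.7
tool_pos: [0.5453, 0.084, 0.17]
orientation: [-0.096, -3.138, 0.0]
force: [0.2, -0.6, -3.0]
opening: 0.0305
gripper_force: 39.2
```

Run:
```python
from h import *
to(.5677,-.205,.173)
t=cam('top')
# nut phase
G=cv2.cvtColor(t['pixels'],cv2.COLOR_BGR2GRAY).astype(np.float32)
out=[]
for r in(.010,.011,.012,.013,.014,.015,.016):
    an=np.radians(np.arange(0,360,3))
    uv=np.array([proj(t,[.5677+r*np.cos(q),-.2053+r*np.sin(q),.097]) for q in an],np.float32)
    v=cv2.remap(G,uv[:,0].reshape(1,-1),uv[:,1].reshape(1,-1),cv2.INTER_CUBIC)[0]
    F=(v*np.exp(-6j*an)).mean(); out.append((r,round(float(abs(F)),1),round(float(np.degrees(np.angle(F))/6),1),round(float(v.mean()))))
print(out)
```

```text
t 4.7 pos [0.5453 0.084  0.17  ] yang 86.51 tilt [-0.002 -0.    -1.   ] F [ 0.2 -0.6 -3. ] op 0.0305 gf 39.2
tool delta mm [ -40.  -287.1   -3. ]
[(0.01, 0.9, 17.0, 91), (0.011, 1.4, 19.1, 82), (0.012, 1.5, 15.4, 72), (0.013, 1.7, 15.7, 59), (0.014, 1.8, 18.1, 47), (0.015, 1.5, 17.6, 36), (0.016, 1.0, 18.5, 29)]
```

Emit:
play_rows(deltas=[0,0,0,-7,26,0,0,0,-7,26,0,0,0,-7,26,6.7,-28.1,0,0,26,6.7,-28.1,0,0,26,6.7,-28.1,0,0,26,6.7,-28.1,0,0,26,6.7,-28.1,0,0,26,6.7,-28.1,0,0,26,6.7,-28.1,0,0,26])

```text
t: 5.58
tool_pos: [0.5592, -0.1187, 0.1694]
orientation: [0.478, -3.102, -0.002]
force: [-0.2, -1.2, -2.1]
opening: 0.0305
gripper_force: 39.2
```

Emit:
play_rows(deltas=[6.7,-28.1,0,0,26,6.7,-28.1,0,0,26,6.7,-28.1,0,0,26,0,0,0,0,26,0,0,0,0,26,0,0,0,0,26])

```text
t: 6.08
tool_pos: [0.5658, -0.2034, 0.1698]
orientation: [0.477, -3.103, -0.003]
force: [0.5, 1.5, -1.3]
opening: 0.0305
gripper_force: 39.2
```

Run:
```python
from h import *
to(.566,-.2045,.173)
t=cam('top');s=cam('side')
a=cv2.resize(t['pixels'][145:220,285:350],None,fx=6,fy=6,interpolation=cv2.INTER_CUBIC)
b=cv2.resize(s['pixels'][165:240,255:320],None,fx=6,fy=6,interpolation=cv2.INTER_CUBIC)
cv2.imwrite('pics/n1.png',cv2.convertScaleAbs(np.hstack([a,b]),alpha=1.5))
```

```text
t 6.08 pos [ 0.5658 -0.2034  0.1698] yang 107.48 tilt [-0.003  0.002 -1.   ] F [ 0.5  1.5 -1.3] op 0.0305 gf 39.2
tool delta mm [ 0.1 -1.1 -3.2]
```

View pics/n1.png

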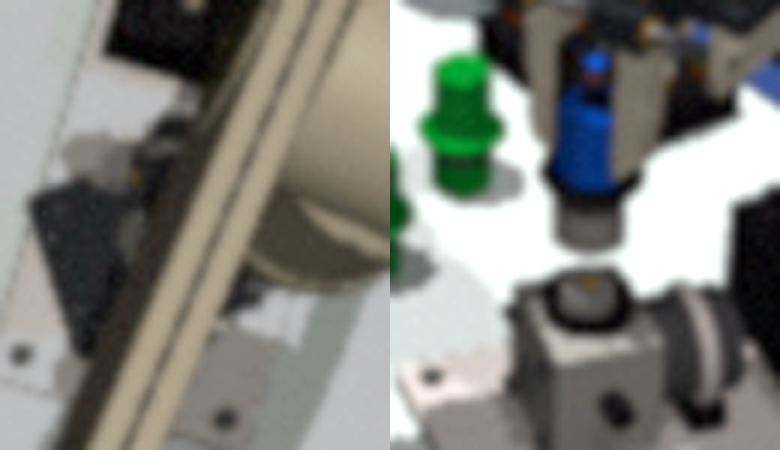

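The side view shows the blue socket above the nut, with the socket columns centred at about crop 588 and the nut at about 589. Next I'll measure the rim's offset numerically.

Run:
```python
from h import *
s=cam('side');st=robot.read_state();p=st['tool_pos']
G=cv2.cvtColor(s['pixels'],cv2.COLOR_BGR2GRAY)
zr=p[2]-.0467
nut=onz(s,(287.652,211.137),.1)
an=np.radians(np.arange(0,360,5))
pr=np.array([proj(s,[nut[0]+.0175*np.cos(q),nut[1]+.0175*np.sin(q),zr]) for q in an])
print('rim if centred on nut: cols',pr[:,0].min(),pr[:,0].max(),'bottom',pr[:,1].max(),'centre',proj(s,[nut[0],nut[1],zr]))
print(G[196:212,278:300])
for d in([.003,0,0],[0,.003,0],[0,0,.003]): print(d,proj(s,np.r_[nut[:2],zr]+d)-proj(s,np.r_[nut[:2],zr]))
```

```text
rim if centred on nut: cols 281.71989031786904 294.1486039946512 bottom 207.99381918304923 centre [287.93137441 204.26802312]
[[170 173 152 112  61  21  11  16  18  16  18  20  18  17  12   8  27  67
  117 156 173 177]
 [174 176 170 145  95  40  11  14  12  12  13   9  13   8   8  24  67 114
  151 170 175 175]
 [174 175 173 156 111  52  19  15  17  11  12  12  12  14  12  45 101 147
  170 176 175 173]
 [174 176 173 154 107  56  31  26  23  20  19  20  21  21  26  63 123 163
  175 176 175 175]
 [175 176 172 149 101  58  43  41  37  34  33  36  37  41  43  73 132 169
  176 175 175 174]
 [175 175 171 148  99  58  51  53  53  50  51  50  51  52  52  76 133 170
  176 175 175 175]
 [175 176 172 148 100  59  52  56  58  60  59  58  59  56  54  80 135 169
  176 175 174 175]
 [175 174 172 149 103  62  53  57  61  61  62  61  59  56  55  85 138 169
  176 175 175 175]
 [174 176 172 155 115  70  55  56  58  60  60  60  59  57  62  97 144 170
  176 175 175 175]
 [175 175 174 165 138 100  70  61  60  61  59  59  58  62  85 125 158 173
  175 175 175 176]
 [175 174 175 173 161 137 111  95  87  80  76  78  83  97 126 155 171 175
  175 174 175 173]
 [175 175 176 176 173 165 153 142 134 125 119 124 130 139 155 170 175 176
  175 175 174 175]
 [175 175 176 176 174 170 165 155 147 138 134 137 138 141 150 165 174 176
  175 174 175 175]
 [176 176 173 169 155 139 130 119 108 104 103 102  98  95 111 146 169 175
  175 175 175 175]
 [170 168 157 140 115  84  68  64  60  58  59  58  53  49  67 112 152 171
  175 174 175 176]
 [140 132 114  87  63  49  49  50  48  48  49  51  48  42  41  70 118 156
  173 176 176 175]]
[0.003, 0, 0] [ 0.82910685 -0.37341112]
[0, 0.003, 0] [-0.66732766 -0.50941562]
[0, 0, 0.003] [ 0.03475967 -0.85817984]
```

Emit:
play_rows(deltas=[-1.3,-0.7,8,0,26,0,0,8,0,26,0,0,4,0,26,0,0,0,0,26,0,0,0,0,26,0,0,0,0,26])

```text
t: 6.73
tool_pos: [0.5681, -0.2042, 0.1517]
orientation: [0.478, -3.105, 0.0]
force: [-0.6, -0.4, -0.8]
opening: 0.0304
gripper_force: 39.2
```

Run:
```python
from h import *
to(.5673,-.2037,.1297)
s=cam('side');st=robot.read_state();p=st['tool_pos']
G=cv2.cvtColor(s['pixels'],cv2.COLOR_BGR2GRAY)
zr=p[2]-.0467
nut=onz(s,(287.652,211.137),.1)
for z in(zr,zr+.03): print('centre',proj(s,[nut[0],nut[1],z]))
print(G[200:220:2,274:302])
```

```text
t 6.73 pos [ 0.5681 -0.2042  0.1517] yang 107.52 tilt [-0. -0. -1.] F [-0.6 -0.4 -0.8] op 0.0304 gf 39.2
tool delta mm [ 0.6  0.8 22. ]
centre [287.71176334 209.67183257]
centre [288.05835611 201.129138  ]
[[176 176 176 176 176 170 139  82  30   8  10  17  26  29  27  30  30  33
   42  51  44  27  39  94 146 171 177 177]
 [175 176 175 175 176 176 171 153 111  55  13  11  10  12  14  13  15  14
   13   5  25  62 113 153 172 176 176 175]
 [176 176 175 175 176 176 177 172 141  82  37  19  16  14  13  15  15  15
   17  30  75 135 168 177 176 175 176 176]
 [175 176 175 175 176 175 177 172 141  85  50  45  47  46  44  43  44  45
   46  54  92 143 172 176 176 175 175 176]
 [176 176 176 176 176 176 177 173 140  81  52  54  58  60  62  61  60  60
   56  61 100 149 172 177 176 176 176 175]
 [176 175 173 172 171 168 158 141 109  68  55  56  59  61  61  61  59  57
   56  73 124 162 176 176 176 176 176 174]
 [164 141 111  97  90  77  59  39  24  33  48  55  58  57  59  58  59  56
   43  37  79 137 170 176 174 168 151 121]
 [146 111  64  50  55  52  38  15  18  40  53  56  58  58  56  57  58  52
   38  13  25  68 105 112  99  84  62  36]
 [ 81  49  40  51  70  78  63  27  15  35  49  53  55  56  55  55  51  40
   23   7  13  29  40  37  27  24  24  23]
 [ 99  53  37  44  56  75  81  63  34  15  16  18  23  24  26  24  18  11
    7   8  23  42  51  52  45  36  32  31]]
```

Emit:
play_rows(deltas=[0.6,1.3,0,0,26,0,0,0,0,26,0,0,2,0,26,0,0,2,0,26,0,0,2,0,26,0,0,1,0,26,0,0,1,0,26,0,0,1,0,26,0,0,0,0,26,0,0,0,0,26], newtons=25)

```text
t: 7.62
tool_pos: [0.567, -0.2034, 0.1426]
orientation: [0.478, -3.105, 0.0]
force: [-0.2, -1.1, -2.2]
opening: 0.0309
gripper_force: 24.5
```

Run:
```python
from h import *
to(.5671,-.2031,.1297)
```

```text
t 7.62 pos [ 0.567  -0.2034  0.1426] yang 107.5 tilt [-0. -0. -1.] F [-0.2 -1.1 -2.2] op 0.0309 gf 24.5
tool delta mm [-0.2  0.3 12.9]
```

Emit:
play_rows(deltas=[0,0,1,0,26,0,0,1,0,26,0,0,1,0,26,0,0,0,0,26,0,0,0,0,26])

```text
t: 8.03
tool_pos: [0.5673, -0.2036, 0.1402]
orientation: [-0.478, 3.105, -0.001]
force: [-1.1, -1.9, 4.3]
opening: 0.0302
gripper_force: 24.7
```

Emit:
play_rows(deltas=[0,0,1,0,26,0,0,1,0,26,0,0,0,0,26,0,0,0,0,26])

```text
t: 8.37
tool_pos: [0.5679, -0.2034, 0.1392]
orientation: [-0.478, 3.103, -0.001]
force: [-2.6, -0.2, 9.5]
opening: 0.0301
gripper_force: 24.9
```

Emit:
play_rows(deltas=[1,0,0,0,26,0,0,0,0,26,0.7,0,0,0,26,0,0,0,0,26,0,0,0,0,26])

```text
t: 8.78
tool_pos: [0.5673, -0.2035, 0.1393]
orientation: [-0.478, 3.101, -0.001]
force: [1.7, 2.0, 6.4]
opening: 0.0298
gripper_force: 24.9
```

Run:
```python
from h import *
to(.5671,-.2031,.1297)
s=cam('side')
c=cv2.convertScaleAbs(cv2.resize(s['pixels'][175:240,250:325],None,fx=8,fy=8,interpolation=cv2.INTER_CUBIC),alpha=1.8);cv2.imwrite('pics/n2.png',c)
```

```text
t 8.78 pos [ 0.5673 -0.2035  0.1393] yang 107.53 tilt [ 0.004 -0.    -1.   ] F [1.7 2.  6.4] op 0.0298 gf 24.9
tool delta mm [0.1 0.4 9.6]
```

View pics/n2.png

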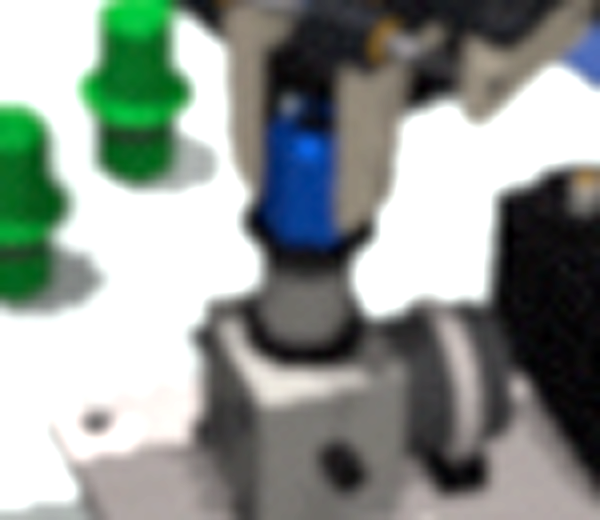

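The picture shows the blue socket with its rim at crop row ~343, near the collar top and so already below the nut's top. It is either on the collar or slightly off-centre. I'll wiggle under light push.

Emit:
play_rows(deltas=[0,0.8,0.5,0,26,0,0,0,0,26,0,0.8,0,0,26,0,0,0,0,26])

```text
t: 9.17
tool_pos: [0.5672, -0.2031, 0.1392]
orientation: [-0.478, 3.1, -0.005]
force: [2.9, -2.8, 6.3]
opening: 0.0297
gripper_force: 24.9
```

Emit:
play_rows(deltas=[0,-1.2,0,0,26,0,0,0,0,26,0,-1.2,0,0,26,0,0,0,0,26])

```text
t: 9.5
tool_pos: [0.5674, -0.2036, 0.139]
orientation: [-0.478, 3.101, 0.001]
force: [-0.4, 4.6, 10.3]
opening: 0.0301
gripper_force: 24.9
```

Emit:
play_rows(deltas=[1,0.8,0,0,26,0,0,0,0,26,1,0,0,0,26,0,0,0,0,26])

```text
t: 9.83
tool_pos: [0.5661, -0.2036, 0.139]
orientation: [-0.478, 3.099, -0.001]
force: [4.9, 2.7, 5.0]
opening: 0.03
gripper_force: 24.9
```

Emit:
play_rows(deltas=[-1.2,0,0,0,26,-1.2,0,0,0,26,-1.2,0,0,0,26,0,0,0,0,26])

```text
t: 10.17
tool_pos: [0.5675, -0.2032, 0.1387]
orientation: [-0.479, 3.104, -0.001]
force: [-4.9, 0.2, 10.3]
opening: 0.0299
gripper_force: 25.0
```

Emit:
play_rows(deltas=[1.4,0,0,5,26,0,0,0,0,26,0,0,0,5,26,0,0,0,0,26])

```text
t: 10.5
tool_pos: [0.5669, -0.2033, 0.1381]
orientation: [-0.2, 3.132, 0.0]
force: [1.6, 1.9, 5.0]
opening: 0.0299
gripper_force: 25.0
```

Emit:
play_rows(deltas=[0,0,0,-6,26,0,0,0,-6,26,0,0,0,0,26,0,0,0,-6,26,0,0,0,0,26])

```text
t: 10.92
tool_pos: [0.5666, -0.2034, 0.1374]
orientation: [-0.698, 3.061, -0.0]
force: [4.2, 1.6, 3.4]
opening: 0.0297
gripper_force: 25.0
```

Run:
```python
from h import *
to(.5668,-.2034,.1297); print(robot.read_state()['wrist_torque'])
```

```text
t 10.92 pos [ 0.5666 -0.2034  0.1374] yang 115.69 tilt [ 0.002  0.    -1.   ] F [4.2 1.6 3.4] op 0.0297 gf 25.0
tool delta mm [-0.1 -0.1  7.7]
[ 0.49665528 -1.08044305  0.1274821 ]
```

Emit:
play_rows(deltas=[0,0,1,4,26,0,0,1,4,26,0,0,0,0,26,0,0,0,0,26], newtons=40)

```text
t: 11.25
tool_pos: [0.5668, -0.2033, 0.1367]
orientation: [-0.47, 3.104, -0.0]
force: [1.7, 3.7, 9.7]
opening: 0.0298
gripper_force: 40.0
```

Run:
```python
from h import *
to(.5668,-.2034,.1297); print(robot.read_state()['wrist_torque'])
s=cam('side')
G=cv2.cvtColor(s['pixels'],cv2.COLOR_BGR2GRAY)
print(G[196:224,282:296])
```

```text
t 11.25 pos [ 0.5668 -0.2033  0.1367] yang 107.23 tilt [ 0.003  0.    -1.   ] F [1.7 3.7 9.7] op 0.0298 gf 40.0
tool delta mm [ 0.1 -0.1  7. ]
[ 0.78464483 -0.41544312 -0.00882991]
[[ 48  27  23  24  29  30  33  33  37  48  64  74  76  78]
 [ 48  27  24  26  30  30  31  29  36  49  65  74  77  78]
 [ 50  29  23  27  30  31  30  30  39  54  69  74  77  79]
 [ 52  29  24  27  31  30  28  31  36  56  70  76  78  79]
 [ 43  24  21  27  32  29  30  30  36  53  69  75  76  77]
 [ 23  20  23  25  30  31  31  29  37  52  67  76  75  74]
 [ 13  20  22  28  32  31  30  29  37  53  68  74  71  66]
 [  7  16  22  26  31  30  31  30  37  50  65  67  59  46]
 [  9   8  20  25  28  30  30  28  32  45  52  48  33  27]
 [ 32   6  16  23  24  25  26  26  28  31  33  22  15  40]
 [ 63  21  12  14  16  15  17  19  19  18  13  13  33  77]
 [ 95  40  10  10   9  11   9  13  11   8   9  29  74 122]
 [113  54  18  18  17  15  11  13  12  12  19  55 112 155]
 [112  59  33  27  23  21  22  22  23  27  30  70 132 169]
 [ 93  57  44  43  42  38  37  39  39  41  47  76 133 169]
 [ 60  49  51  54  54  53  53  52  53  52  54  70 115 156]
 [ 43  51  55  58  61  61  60  61  59  57  53  52  84 136]
 [ 44  55  58  61  60  61  61  62  60  58  53  43  56 109]
 [ 44  57  60  60  60  61  62  61  61  57  53  39  34  70]
 [ 36  51  58  60  61  62  61  60  60  56  48  31  19  35]
 [ 20  38  50  56  58  59  59  60  56  49  37  17  12  29]
 [ 13  20  33  38  44  47  45  46  41  33  18   9  14  36]
 [ 31  13  14  19  23  23  24  21  19  14   8   7  22  43]
 [ 70  47  27  13  11   8  10   5   7  11  17  25  36  48]
 [108  90  69  52  46  45  42  39  40  43  48  55  58  58]
 [127 120 109 101  99  99  94  89  87  87  89  90  88  75]
 [126 128 127 126 126 125 122 116 111 107 106 105 102  89]
 [116 128 130 129 127 126 124 118 110 101  93  90  87  80]]
```

Emit:
play_rows(deltas=[0,0,-1,6,26,0,0,0,6,26,0,0,0,6,26,0,0,0,0,26,0,0,0,0,26])

```text
t: 11.72
tool_pos: [0.5667, -0.2033, 0.1364]
orientation: [0.022, 3.139, 0.001]
force: [5.5, 1.9, 1.9]
opening: 0.0298
gripper_force: 40.0
```

Run:
```python
from h import *
to(.5668,-.2034,.1297); print(robot.read_state()['wrist_torque'])
```

```text
t 11.72 pos [ 0.5667 -0.2033  0.1364] yang 89.18 tilt [ 0.002  0.    -1.   ] F [5.5 1.9 1.9] op 0.0298 gf 40.0
tool delta mm [-0.1 -0.1  6.7]
[ 0.52077129 -1.21107583 -0.3471312 ]
```

Emit:
play_rows(deltas=[-1.5,0.6,0,-6,26,0,0,0,-6,26,0,0,0,-6,26,0,0,1.5,0,26,0,0,0,0,26,0,0,0,0,26])

```text
t: 12.22
tool_pos: [0.5672, -0.2032, 0.1359]
orientation: [-0.471, 3.106, -0.001]
force: [-2.6, 1.7, 11.5]
opening: 0.0296
gripper_force: 40.1
```

Emit:
play_rows(deltas=[0,0,1.5,0,26,0,0,0,0,26,0,0,1.5,0,26,0,0,0,0,26])

```text
t: 12.55
tool_pos: [0.5678, -0.2033, 0.1356]
orientation: [-0.47, 3.104, -0.002]
force: [-8.8, 4.6, 27.3]
opening: 0.0298
gripper_force: 40.1
```

Run:
```python
from h import *
to(.5668,-.2034,.1297); print(robot.read_state()['wrist_torque'])
```

```text
t 12.55 pos [ 0.5678 -0.2033  0.1356] yang 107.24 tilt [ 0.002 -0.001 -1.   ] F [-8.8  4.6 27.3] op 0.0298 gf 40.1
tool delta mm [1.  0.2 5.9]
[1.27801069 2.11966962 0.43257029]
```

Emit:
play_rows(deltas=[0.8,0,-3,0,26,0,0,-2,0,26,0,0,0,0,26,0,0,0,0,26])

```text
t: 12.88
tool_pos: [0.567, -0.2033, 0.1359]
orientation: [-0.471, 3.105, -0.0]
force: [7.1, -0.3, -3.0]
opening: 0.0297
gripper_force: 40.0
```

Emit:
play_rows(deltas=[0,1,0,0,26,0,1,0,0,26,0,1,0,0,26,0,0,0,0,26,0,0,0,0,26])

```text
t: 13.3
tool_pos: [0.5668, -0.2028, 0.136]
orientation: [-0.47, 3.104, -0.007]
force: [10.5, -9.8, -9.2]
opening: 0.0299
gripper_force: 40.0
```

Emit:
play_rows(deltas=[0,-2,0,0,26,0,-2,0,0,26,0,-2,0,0,26,0,0,0,0,26,0,0,0,0,26])

```text
t: 13.72
tool_pos: [0.5672, -0.2036, 0.1359]
orientation: [0.473, -3.105, -0.007]
force: [1.8, 10.1, 3.6]
opening: 0.0297
gripper_force: 40.0
```

Emit:
play_rows(deltas=[0,3,2,0,26,0,0,2,0,26,0,0,1,0,26,0.4,0,1,0,26,0,0,0,0,26])

```text
t: 14.13
tool_pos: [0.5676, -0.2033, 0.1356]
orientation: [-0.472, 3.102, -0.002]
force: [-7.6, 7.2, 31.0]
opening: 0.0297
gripper_force: 40.1
```

Emit:
play_rows(deltas=[0.4,0,0,4,26,0,0,0,4,26,0,0,0,-4,26,0,0,0,-4,26,0,0,0,-4,26,0,0,0,-4,26,0,0,0,4,26,0,0,0,4,26])

```text
t: 14.8
tool_pos: [0.5671, -0.2033, 0.1333]
orientation: [-0.469, 3.103, -0.001]
force: [-1.1, 4.1, 15.5]
opening: 0.03
gripper_force: 40.2
```

Run:
```python
from h import *
to(.5668,-.2034,.1297); print(robot.read_state()['wrist_torque'])
```

```text
t 14.8 pos [ 0.5671 -0.2033  0.1333] yang 107.18 tilt [ 0.003 -0.    -1.   ] F [-1.1  4.1 15.5] op 0.03 gf 40.2
tool delta mm [0.3 0.  3.6]
[1.04711323 0.13503001 1.08771566]
```

Emit:
play_rows(deltas=[0,0.7,0,-4,26,0,0,1,-3,26,0,0,0,-3,26,0,0,1,4,26,0,0,0,4,26,0,0,0,0,26])

```text
t: 15.3
tool_pos: [0.5671, -0.2032, 0.1318]
orientation: [-0.519, 3.095, -0.003]
force: [-1.4, 3.4, 16.9]
opening: 0.0298
gripper_force: 40.0
```

Run:
```python
from h import *
to(.5668,-.2034,.1297); print(robot.read_state()['wrist_torque'])
s=cam('side')
G=cv2.cvtColor(s['pixels'],cv2.COLOR_BGR2GRAY)
print(G[202:224,286:290].T)
```

```text
t 15.3 pos [ 0.5671 -0.2032  0.1318] yang 109.04 tilt [ 0.004 -0.001 -1.   ] F [-1.4  3.4 16.9] op 0.0298 gf 40.0
tool delta mm [ 0.4 -0.   2.1]
[0.77314816 0.21619166 0.35304877]
[[ 30  30  30  29  27  21  12  12  23  37  51  59  61  60  59  46  22  10
   47 100 126 128]
 [ 29  30  31  32  29  22  15  12  19  33  51  60  61  62  60  48  26  11
   45 100 127 127]
 [ 31  29  31  29  28  22  11  10  18  32  49  60  63  62  61  48  25  10
   46  99 126 125]
 [ 30  32  32  31  30  21  13  13  15  31  50  60  62  62  59  46  25   8
   43  93 122 123]]
```

Emit:
play_rows(deltas=[0.2,0.7,1,-4,26,0,0,0,-4,26,0,0,1,4,26,0,0,0,4,26,0,0,0,-4,26,0,0,0,-4,26,0,0,0,4,26,0,0,0,0,26])

```text
t: 16.02
tool_pos: [0.5669, -0.2031, 0.1293]
orientation: [-0.628, 3.074, -0.005]
force: [2.4, -0.5, 14.3]
opening: 0.0299
gripper_force: 40.1
```

Emit:
play_rows(deltas=[0.2,0.7,1,-4,26,0,0,0,-4,26,0,0,1,4,26,0,0,0,4,26,0,0,0,-4,26,0,0,0,-4,26,0,0,0,4,26,0,0,0,4,26])

```text
t: 16.68
tool_pos: [0.5669, -0.2031, 0.1288]
orientation: [-0.629, 3.073, -0.007]
force: [-1.1, -0.8, 21.4]
opening: 0.0298
gripper_force: 40.4
```

```bash
cat > m.py <<'E'
from h import *
to(.5668,-.2034,.1297); print(robot.read_state()['wrist_torque'].round(2))
s=cam('side')
G=cv2.cvtColor(s['pixels'],cv2.COLOR_BGR2GRAY).astype(float)
for x in range(285,290):
    c=G[206:220,x]; i=int(np.argmin(c[:6])); j=i
    while c[j]<36: j+=1
    print(round(206+j-1+(36-c[j-1])/(c[j]-c[j-1]),2),end=' ')
E
python3 m.py
```

```text
t 16.68 pos [ 0.5669 -0.2031  0.1288] yang 113.16 tilt [ 0.006 -0.003 -1.   ] F [-1.1 -0.8 21.4] op 0.0298 gf 40.4
tool delta mm [ 0.2 -0.3 -0.9]
[0.3  0.12 1.27]
211.65 211.88 212.11 212.12 212.07
```

Emit:
play_rows(deltas=[0,0,1,-4,26,0,0,0,-4,26,0,0,0.5,4,26,0,0,0,4,26,0,0,0,-4,26,0,0,0,-4,26,0,0,0,4,26,0,0,0,0,26,0,0,0,0,26])

```text
t: 17.48
tool_pos: [0.5672, -0.2031, 0.1287]
orientation: [-0.739, 3.048, -0.008]
force: [-5.3, 2.8, 30.3]
opening: 0.0298
gripper_force: 40.1
```

```bash
python3 m.py
python3 - <<'E'
from h import *
s=cam('side');t=cam('top')
b=cv2.resize(s['pixels'][130:240,165:325],None,fx=4.9,fy=4.9,interpolation=cv2.INTER_CUBIC)
cv2.imwrite('pics/n3.png',cv2.convertScaleAbs(b,alpha=1.5))
E
```

```text
t 17.48 pos [ 0.5672 -0.2031  0.1287] yang 117.24 tilt [ 0.007 -0.003 -1.   ] F [-5.3  2.8 30.3] op 0.0298 gf 40.1
tool delta mm [ 0.5 -0.1 -1. ]
[0.75 0.85 0.45]
211.61 211.87 212.11 212.17 212.06
```

View pics/n3.png

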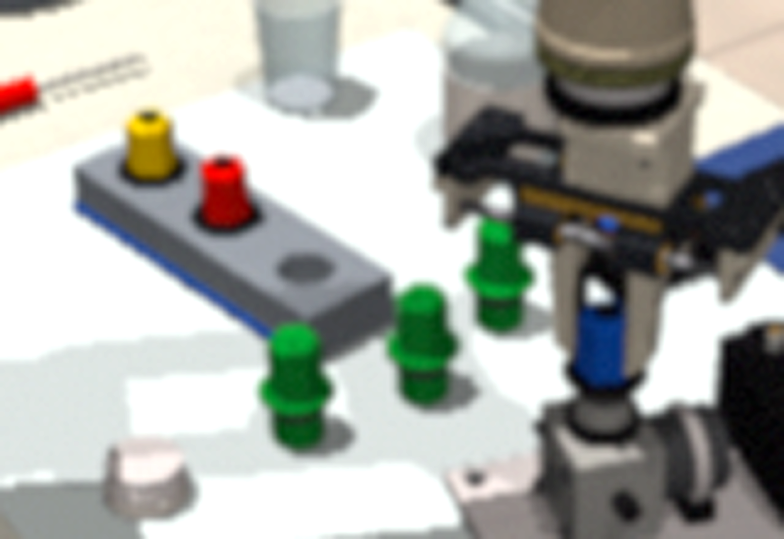

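The picture shows blue seated deep in the collar, crop (603,400), with red (222,190) and yellow (150,145) still hanging in the rack. The force rises with no further travel, so this is a hard stop. I'll ease the push and verify the height.

Emit:
play_rows(deltas=[0,0,-2,0,26,0,0,0,0,26,0,0,0,0,26,0,0,0,0,26])

```text
t: 17.97
tool_pos: [0.567, -0.2031, 0.1288]
orientation: [-0.739, 3.048, -0.007]
force: [1.0, -0.2, 17.3]
opening: 0.0298
gripper_force: 40.0
```

```bash
python3 m.py
python3 - <<'E'
from h import *
s=cam('side'); nut=onz(s,(287.652,211.137),.1)
for rim in(.083,.086,.091):
    pr=np.array([proj(s,[nut[0]+.025*np.cos(q),nut[1]+.025*np.sin(q),rim+.034]) for q in np.arange(0,6.28,.05)]);print(rim,pr[:,1].max().round(2))
E
```

```text
t 17.97 pos [ 0.567  -0.2031  0.1288] yang 117.25 tilt [ 0.006 -0.003 -1.   ] F [ 1.  -0.2 17.3] op 0.0298 gf 40.0
tool delta mm [ 0.3 -0.2 -0.9]
[ 0.2  -0.39  0.45]
211.65 211.81 212.11 212.17 212.06 0.083 211.7
0.086 210.84
0.091 209.41
```

The flange edge is at row 212.1. The prediction is 211.7 for fully home and 209.4 for resting on the collar, so blue is fully home and upright. Handing in.

```bash
python3 -c "
from plant import robot
print(robot.close_job())"
```

```text
the job is handed in; nothing more can be done
None
```

The large (blue) driver fits: it is gripped, upright and pushed fully home on the 24 mm nut, and red and yellow, which I never needed to try, are still hanging in the rack; the job is handed in, but no pass/fail result was returned.

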